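Lay out the stacked glass blanks on their pattern boards

TASK

Take the two stacks of cast-glass blanks apart from the top and lay each of the five blanks flat on the pattern board whose drawn outline has its shape and size, centred in the outline and turned to match it. It is glass: set every piece down gently, and never drop one or let one fall.

Things in the scene. Friction and masses are not known exactly. Their poses are not given: they have to be found in the camera images.
- square: Amber-brown cast-glass large square blank, 64 x 64 mm; x and y axes are normal to its sides; 20 mm thick, 205 g (varies by some 25%). Origin at the centre of its underside, z up. Starts flat on the table as the foot of the taller stack (disc or oblong on it, small square on top).
- hexagon: Amber-brown cast-glass hexagonal blank, 62 mm across flats (72 mm across corners); its x axis is normal to one pair of flats, the other pairs are at 60 and 120 degrees to it; 20 mm thick, 166 g (varies by some 25%). Origin at the centre of its underside, z up. Starts flat on the table as the foot of the lower stack (disc or oblong on it).
- disc: Amber-brown cast-glass round blank, 46 mm diameter; 20 mm thick, 83 g (varies by some 25%). Origin at the centre of its underside, z up. Starts in the second layer, 20 mm above the table, on either the large square or the hexagon.
- oblong: Amber-brown cast-glass oblong blank, 64 mm along its x axis, 34 mm along its y axis; 20 mm thick, 109 g (varies by some 25%). Origin at the centre of its underside, z up. Starts in the second layer, 20 mm above the table, on either the large square or the hexagon.
- small: Amber-brown cast-glass small square blank, 28 x 28 mm; x and y axes are normal to its sides; 20 mm thick, 39 g (varies by some 25%). Origin at the centre of its underside, z up. Starts at the very top of the three-high stack, 40 mm above the table.
- pattern_square: Pattern board fixed to the table: plywood square 92 x 92 mm with white paper on it (84 mm square), its flat top 5 mm above the table, black line (3 mm wide) drawn round the outside of a 64 mm square. Origin at the centre of the underside of the board, below the middle of the outline; axes along the board edges (x as said of the outline); z up.
- pattern_hexagon: Pattern board fixed to the table: plywood square 92 x 92 mm with white paper on it (84 mm square), its flat top 5 mm above the table, black line (3 mm wide) drawn round the outside of a hexagon 62 mm across flats, x axis normal to one pair of flats. Origin at the centre of the underside of the board, below the middle of the outline; axes along the board edges (x as said of the outline); z up.
- pattern_disc: Pattern board fixed to the table: plywood square 92 x 92 mm with white paper on it (84 mm square), its flat top 5 mm above the table, black line (3 mm wide) drawn round the outside of a 46 mm circle. Origin at the centre of the underside of the board, below the middle of the outline; axes along the board edges (x as said of the outline); z up.
- pattern_oblong: Pattern board fixed to the table: plywood square 92 x 92 mm with white paper on it (84 mm square), its flat top 5 mm above the table, black line (3 mm wide) drawn round the outside of a 64 x 34 mm oblong, x axis along its long side. Origin at the centre of the underside of the board, below the middle of the outline; axes along the board edges (x as said of the outline); z up.
- pattern_small: Pattern board fixed to the table: plywood square 92 x 92 mm with white paper on it (84 mm square), its flat top 5 mm above the table, black line (3 mm wide) drawn round the outside of a 28 mm square. Origin at the centre of the underside of the board, below the middle of the outline; axes along the board edges (x as said of the outline); z up.

How it is judged:
At the end, for the whole second after the job is handed in: Each of the five blanks lies flat, right way up and at rest on the pattern board of its own shape and size, its centre within 10 mm of the outline's centre, and (all but the disc) turned to match the outline within 0.2 rad, counting the shape's symmetry (horizontal distance between square and pattern_square below 0.01 m and z of square in the frame of pattern_square between 0.003 and 0.008 m and angle between each of square, hexagon, disc, oblong, small's own z axis and vertical below 0.1 rad and linear speed of each of square, hexagon, disc, oblong, small below 0.02 m/s and (angle between the x axis of square and the x axis of pattern_square, either way round below 0.2 rad or angle between the x axis of square and the y axis of pattern_square, either way round below 0.2 rad) and horizontal distance between hexagon and pattern_hexagon below 0.01 m and z of hexagon in the frame of pattern_hexagon between 0.003 and 0.008 m and (angle between the x axis of hexagon and the x axis of pattern_hexagon, either way round below 0.2 rad or angle between the x axis of hexagon and the x axis of pattern_hexagon, either way round between 0.847 and 1.247 rad) and horizontal distance between disc and pattern_disc below 0.01 m and z of disc in the frame of pattern_disc between 0.003 and 0.008 m and horizontal distance between oblong and pattern_oblong below 0.01 m and z of oblong in the frame of pattern_oblong between 0.003 and 0.008 m and angle between the x axis of oblong and the x axis of pattern_oblong, either way round below 0.2 rad and horizontal distance between small and pattern_small below 0.01 m and z of small in the frame of pattern_small between 0.003 and 0.008 m and (angle between the x axis of small and the x axis of pattern_small, either way round below 0.2 rad or angle between the x axis of small and the y axis of pattern_small, either way round below 0.2 rad)); the robot touches nothing.
It fails at once if the large square is dropped or knocked: it moves faster than 0.5 m/s while no finger holds it (linear speed of square above 0.5 m/s and contact force between the fingers and square below 0.05 N).
It fails at once if the hexagon is dropped or knocked: it moves faster than 0.5 m/s while no finger holds it (linear speed of hexagon above 0.5 m/s and contact force between the fingers and hexagon below 0.05 N).
It fails at once if the disc is dropped or knocked: it moves faster than 0.5 m/s while no finger holds it (linear speed of disc above 0.5 m/s and contact force between the fingers and disc below 0.05 N).
It fails at once if the oblong is dropped or knocked: it moves faster than 0.5 m/s while no finger holds it (linear speed of oblong above 0.5 m/s and contact force between the fingers and oblong below 0.05 N).
It fails at once if the small square is dropped or knocked: it moves faster than 0.5 m/s while no finger holds it (linear speed of small above 0.5 m/s and contact force between the fingers and small below 0.05 N).
It also fails if it takes over 120 s, if anything falls off the work surface, if the arm or the gripper's body presses on something with over 40 N, if the wrist force passes 120 N, or if a joint passes its speed limit or range.

ROBOT

A 7-joint arm with a two-finger parallel gripper is mounted at the origin on the work surface. World frame = base frame: x ahead of the robot, y to its left, z up, the work surface at z = 0. Lengths are in m, angles in rad, forces in N, time in s.
With the tool pointing down it reaches from about 0.425 to 0.875 m from the base axis. Payload 9.9 kg.
Tool frame: the origin (TCP) lies midway between the tips of the shut fingers; the grasp point (between the pads) lies robot.tcp_to_grasp behind it (robot.tcp_to_grasp is the distance from the TCP to the grasp point, in m); z points along the fingers, y is the line along which they close (so a half turn about z gives the same grasp; the last joint's range is limited). The gripper opens to 85 mm and grips with 20 to 120 N. Pads are 22 mm wide; open, the fingers measure 114 mm over their backs; the gripper's body (76 mm by 85 mm) begins 54 mm behind the grasp point. The pads swing forward as they close: fully open they stand 13 mm farther back than shut.
Start: joints at [1.039, 0.576, 0.025, 1.437, -0.015, 1.129, -0.057], TCP at [0.292, -0.608, 0.231] pointing down, gripper open.
Joint ranges: [-2.76, 2.76], [-0.34, 2.15], [-1.52, 1.57], [0.19, 2.46], [-1.09, 4.23], [0.17, 1.99], [-2.82, 2.82]. Speed limits (rad/s): [2.22, 2.22, 3.01, 3.01, 3.14, 3.14, 3.14].

INTERFACE

Orientations are given as a unit quaternion [x, y, z, w].
In Python, from station import robot, optics gives the robot as it stands.
- The arm moves only by the shell command python3 -m pendant 'ROWS' [FORCE]. ROWS is JSON, a list of rows, each an object with "delta_pos": the shift along the world's x, y, z in units of 0.12 m (1.0 is 0.12 m), a list of three; "rot": the turn, a rotation vector about the world's x, y, z in units of 0.15 rad (1.0 is 0.15 rad), a list of three; "gripper": the opening, from 0 (shut) to 1 (fully open). In form: [{"delta_pos": [dx, dy, dz], "rot": [ax, ay, az], "gripper": gripper}, ...]. A call has 1 to 5 rows; each row shifts and turns the commanded pose from where the row before left it; what a row does not reach is not made up. A row lasts 1/8 s, in which the tool goes at most 62.5 mm and 10.7 degrees, less where a joint would pass 70% of its speed; a pose out of reach is approached as far as the arm can. A call with a number of a shift or a turn outside -1 to 1 is refused whole. A call with a gripper value outside its range is refused whole. The fingers move at their own pace and stop on an object; FORCE is the grip in N (left out, the last holds). Time passes only in rows, so rows that do not move let the fingers close. It gives the time, the measured TCP pose, the force, the opening and the grip force at its end, in the units of the state.
- robot.get_state(): the state, without advancing time (a new reading comes with each control period).
- optics.read_camera(name): name is "scene" or "side" or "wrist"; returns (picture, depth): 384x512x3 uint8, blue, green, red; 384x512 float32, m along the optical axis (not along the pixel's ray), 0 where there is no reading.
- optics.calibration(name): a dict with "fx", "fy", "cx", "cy" (pixels), "R" (3x3) and "t" (3): a world point X has camera coordinates R X + t. Camera axes: x right, y down, z forward; pixel columns grow to the right and rows downward; lengths in m; the calibration is good to about 2 mm. A picture is of the moment at which its call begins: read the wrist's pose just before it. calibration takes no time and is no camera call; for the wrist camera it gives the pose at the moment of the call.
- robot.job_done(): hands the job in; it is judged then, once.
The state is a dict: "t": time; "q": joint angles; "joint_velocities": joint speeds; "tau": joint torques, N m; "tcp_pos": TCP position; "orientation": TCP orientation; "wrist_force": force on the tool from outside, world axes, zero at the start; "wrist_torque": the same for the moment, N m; "opening": finger opening in m; "grasp_force": force on a finger pad.
Only numpy, scipy, OpenCV 4.12 (cv2) and the standard library are available. Lean on these libraries where they do the work, as an engineer would, in place of code of your own. Each camera call takes 0.05 s, during which the arm holds its last target. There are 200 camera calls.

## Working session

There is one attempt and no reset: what is moved stays moved. The work goes in short steps, Python scripts to look and compute and a shell command to move; the robot and the scene stay as the last step left them, time stands still between calls to the robot, and variables do not carry over. Pictures are saved under pics/ and viewed, at most 14 in all, crops included, and the job is handed in when it is done.

```bash
ls; mkdir -p pics; python3 - <<'E'
from station import robot, optics
import cv2,numpy as np
print(robot.get_state(), robot.tcp_to_grasp)
for n in("scene","side"):
    p,d=optics.read_camera(n); cv2.imwrite(f"pics/{n}0.png",p); np.savez(f"{n}0.npz",p=p,d=d)
    c=optics.calibration(n); print(n,c)
E
```

```text
pics
{'t': 0.0, 'q': array([ 1.03919294,  0.57649226,  0.02483085,  1.43790129, -0.01499969,
        1.12896237, -0.05649403]), 'joint_velocities': array([ 1.68696497e-06, -7.53525550e-04,  6.40086713e-04,  7.00417383e-05,
        7.56705688e-04, -3.99100110e-04, -1.07181063e-03]), 'tau': array([ 4.87882460e-05, -7.65745926e+01,  2.25067802e+00, -2.85960621e+01,
        1.54892507e-02,  1.27773959e-02, -7.86676708e-06]), 'tcp_pos': array([ 0.29209042, -0.60804662,  0.2304715 ]), 'orientation': array([ 9.75032548e-01,  2.22060591e-01, -2.11259237e-04, -7.60681425e-04]), 'wrist_force': array([0.24512707, 0.6663268 , 0.29507309]), 'wrist_torque': array([-0.03442275,  0.04468638, -0.00963362]), 'grasp_force': 0.0, 'opening': 0.08553058985597531} 0.0187
scene {'fx': 403.54729041929005, 'fy': 403.54729041929005, 'cx': 257.9262167240406, 'cy': 190.25792827846828, 'R': array([[ 4.54966278e-01,  8.90508656e-01,  1.40529483e-04],
       [ 6.18958617e-01, -3.16116251e-01, -7.18999824e-01],
       [-6.40231143e-01,  3.27207656e-01, -6.95010240e-01]]), 't': array([-0.26663615, -0.30967368,  1.43609393])}
side {'fx': 395.44038212112105, 'fy': 395.44038212112105, 'cx': 259.31342733511326, 'cy': 190.8640165605581, 'R': array([[-0.99680551, -0.07973282,  0.00463147],
       [-0.06246438,  0.74215629, -0.6673097 ],
       [ 0.04976921, -0.66546729, -0.74476595]]), 't': array([0.561295  , 0.063798  , 1.20540877])}
```

View pics/scene0.png

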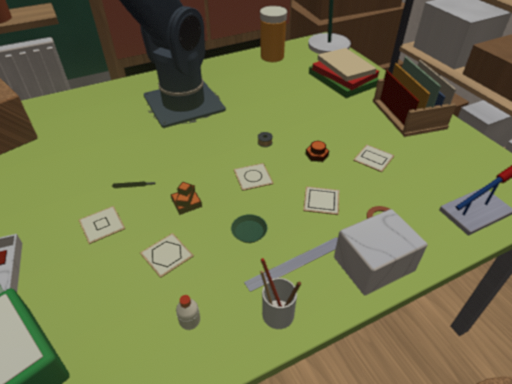

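View pics/side0.png

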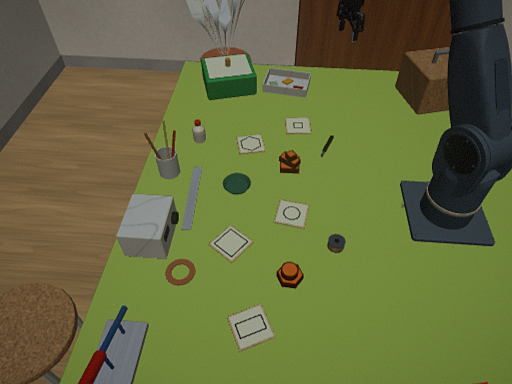

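Both views show five white boards. In the scene view they are hexagon (166,255), small (101,225), disc (253,176), square (321,200) and oblong (373,158). The tall stack is at (186,198), with small on oblong on square, and the hexagon+disc stack is at (317,150). Next I'll measure the boards and rough stack positions from both cameras.

```bash
cat > h.py <<'E'
from station import robot, optics
import cv2,numpy as np
def w2p(c,X):
    q=np.asarray(X)@c["R"].T+c["t"]; return np.c_[c["fx"]*q[:,0]/q[:,2]+c["cx"],c["fy"]*q[:,1]/q[:,2]+c["cy"]]
def p2w(c,uv,z):
    uv=np.asarray(uv,float); r=np.c_[(uv[:,0]-c["cx"])/c["fx"],(uv[:,1]-c["cy"])/c["fy"],np.ones(len(uv))]@c["R"]
    o=-c["R"].T@c["t"]; return (o+r*((z-o[2])/r[:,2])[:,None])[:,:2]
def ortho(c,p,ctr,z,half=.06,s=.0005):
    """top-down picture of plane z about ctr: columns = +x, rows = -y"""
    k=np.array([[-1,1],[1,1],[1,-1],[-1,-1]])*half; n=int(2*half/s)
    uv=w2p(c,np.c_[k+ctr,np.full(4,z)]).astype(np.float32)
    H=cv2.getPerspectiveTransform(uv,np.float32([[0,0],[n,0],[n,n],[0,n]]))
    return cv2.warpPerspective(p,H,(n,n),flags=cv2.INTER_CUBIC)
def yaw(s):
    from scipy.spatial.transform import Rotation as R
    y=R.from_quat(s["orientation"]).as_matrix()[:,1]; return np.degrees(np.arctan2(y[1],y[0]))%180
E
python3 - <<'E'
from h import *
seeds={"hexagon":(166,255),"small":(101,225),"disc":(253,176),"square":(321,200),"oblong":(373,158)}
cs=optics.calibration("scene")
rows=[]
for k,uv in seeds.items():
    c0=p2w(cs,[uv],.005)[0]; r=[]
    for n in("scene","side"):
        c=optics.calibration(n);p=np.load(f"{n}0.npz")["p"]; ce=c0
        for _ in range(2):
            o=ortho(c,p,ce,.005); h=cv2.cvtColor(o,cv2.COLOR_BGR2HSV)
            m=((h[...,1]<75)&(h[...,2]>110)).astype(np.uint8)
            nn,l,st,_c=cv2.connectedComponentsWithStats(m)
            i=1+np.argmax(st[1:,4]); ct=max(cv2.findContours((l==i).astype(np.uint8),0,2)[0],key=cv2.contourArea)
            R=cv2.minAreaRect(ct); ce=ce+np.array([R[0][0]-120,120-R[0][1]])*.0005
        r.append(o); print(k,n,ce.round(4),np.array(R[1])*.5,"yaw",round(-R[2]%90,1))
    rows.append(np.vstack(r))
for s,uv,z in(("tall",(186,190),.05),("low",(318,146),.04)):
    c0=p2w(cs,[uv],z)[0]; print(s,c0)
cv2.imwrite("pics/b.png",cv2.resize(np.hstack(rows),(800,320)))
d=np.load("scene0.npz")["d"]; print(d[190:212:4,176:200:4],d[140:160:4,308:328:4])
E
```

```text
hexagon scene [ 0.6152 -0.2583] [87.74546051 88.17436218] yaw 14.4
hexagon side [ 0.6159 -0.2585] [91.39319611 88.46348572] yaw 15.2
small scene [ 0.4489 -0.3758] [87.54814148 89.35709381] yaw 5.5
small side [ 0.4499 -0.3762] [92.47115326 89.27388763] yaw 4.8
disc scene [0.4614 0.0469] [90.3554306 88.4336853] yaw 80.4
disc side [0.4627 0.0454] [90.43996429 90.58811188] yaw 81.0
square scene [0.6311 0.1687] [90.06860352 89.84351349] yaw 53.6
square side [0.6315 0.1671] [64.1474762 64.1474762] yaw 54.0
oblong scene [0.5523 0.4073] [91.55501556 88.7716217 ] yaw 27.0
oblong side [0.5528 0.4062] [87.35621643 86.35751343] yaw 26.8
tall [ 0.47858595 -0.15415588]
low [0.46798772 0.25986456]
[[1.1174791 1.0329925 1.0306125 1.0417515 1.0601501 1.1125926]
 [1.0758622 1.0479691 1.0372131 1.0470986 1.0647135 1.0805014]
 [1.0352731 1.0371482 1.0350314 1.0348357 1.065952  1.063836 ]
 [1.0362285 1.0341839 1.0257779 1.0245534 1.0541471 1.0561486]
 [1.0438882 1.0422908 1.0393562 1.0374148 1.0497204 1.0593051]
 [1.0605938 1.0382226 1.0482197 1.0552936 1.0604203 1.0619563]] [[1.2846631 1.2768753 1.2815137 1.276398  1.2760633]
 [1.2665929 1.1953545 1.1997017 1.199887  1.1977446]
 [1.2156607 1.1929266 1.1860421 1.1875708 1.1831433]
 [1.2005588 1.1955099 1.1913352 1.1865565 1.2054591]
 [1.2037882 1.1921287 1.1946114 1.1932789 1.1964476]]
```

View pics/b.png

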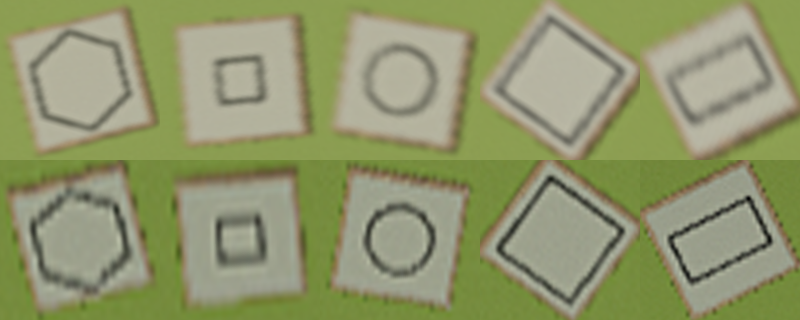

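The board fits from the two cameras agree within about 1.5 mm. Yaws are hexagon 15°, small 5°, square 54° and oblong 27°. Next I'll move over the tall stack for a wrist view.

```bash
python3 -m pendant '[{"delta_pos":[0.173,0.42,0],"rot":[0,0,0],"gripper":1},{"delta_pos":[0.173,0.42,0],"rot":[0,0,0],"gripper":1},{"delta_pos":[0.173,0.42,0],"rot":[0,0,0],"gripper":1},{"delta_pos":[0.173,0.42,0],"rot":[0,0,0],"gripper":1},{"delta_pos":[0.173,0.42,0],"rot":[0,0,0],"gripper":1}]'
python3 -m pendant '[{"delta_pos":[0.173,0.42,0],"rot":[0,0,0],"gripper":1},{"delta_pos":[0.173,0.42,0],"rot":[0,0,0],"gripper":1},{"delta_pos":[0.173,0.42,0],"rot":[0,0,0],"gripper":1},{"delta_pos":[0.0,0.0,0],"rot":[0,0,0],"gripper":1},{"delta_pos":[0,0,0],"rot":[0,0,0],"gripper":1}]'
python3 - <<'E'
from h import *
c=optics.calibration("wrist");p,d=optics.read_camera("wrist");cv2.imwrite("pics/w1.png",p);np.savez("w1.npz",p=p,d=d,**c)
print(-c["R"].T@c["t"],c["R"].round(3),c["fx"],w2p(c,[[.4786,-.1541,.05]]),yaw(robot.get_state()),d[::64,::64].round(3))
E
```

```text
t: 0.72
tcp_pos: [0.3964, -0.3546, 0.2311]
orientation: [0.975, 0.222, -0.0, -0.0]
wrist_force: [0.5, 0.7, -0.4]
opening: 0.0854
grasp_force: 0.0
t: 1.35
tcp_pos: [0.458, -0.2056, 0.2312]
orientation: [0.975, 0.222, -0.0, 0.0]
wrist_force: [0.6, -0.1, 0.8]
opening: 0.0853
grasp_force: 0.0
[ 0.51718472 -0.17784379  0.37250876] [[ 0.433 -0.901 -0.   ]
 [-0.87  -0.418  0.261]
 [-0.235 -0.113 -0.965]] 342.35265883850604 [[219.82591847 122.84044554]] 115.58327217112165 [[0.337 0.337 0.336 0.336 0.336 0.337 0.333 0.337]
 [0.348 0.348 0.353 0.353 0.352 0.353 0.348 0.353]
 [0.37  0.368 0.37  0.331 0.329 0.37  0.37  0.37 ]
 [0.389 0.389 0.389 0.388 0.387 0.388 0.384 0.388]
 [0.409 0.41  0.123 0.41  0.394 0.408 0.122 0.409]
 [0.086 0.085 0.078 0.433 0.433 0.432 0.077 0.086]]
```

View pics/w1.png

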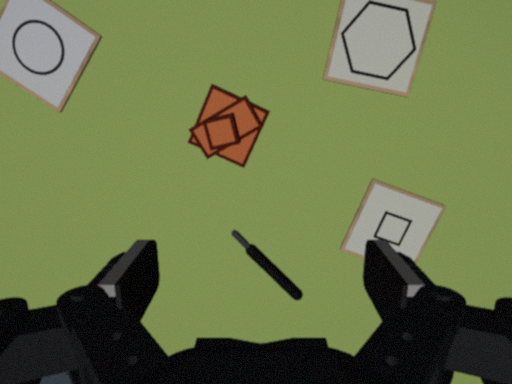

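The wrist view is clear. The small square is at about (221,131) on the oblong, which lies on the square around (230,125), and the disc, hexagon and small boards are also visible. Now I'll fit the outlines.

```bash
cat >> h.py <<'E'
from scipy.optimize import differential_evolution
SH={"small":np.array([[-1,-1],[1,-1],[1,1],[-1,1]])*.014,"square":np.array([[-1,-1],[1,-1],[1,1],[-1,1]])*.032,
"oblong":np.array([[-.032,-.017],[.032,-.017],[.032,.017],[-.032,.017]]),
"hexagon":.062/3**.5*np.array([[np.cos(a),np.sin(a)] for a in np.radians(np.arange(30,390,60))]),
"disc":.023*np.array([[np.cos(a),np.sin(a)] for a in np.radians(np.arange(0,360,10))])}
SYM={"small":90,"square":90,"oblong":180,"hexagon":60,"disc":1}
def outline(k,x,y,a,z,n=12,grow=0.):
    v=SH[k]*(1+grow); a=np.radians(a); R=np.array([[np.cos(a),-np.sin(a)],[np.sin(a),np.cos(a)]])
    w=np.roll(v,-1,0); t=np.linspace(0,1,n,endpoint=False)
    P=(v[:,None]+(w-v)[:,None]*t[None,:,None]).reshape(-1,2)@R.T+[x,y]
    return np.c_[P,np.full(len(P),z)]
def fit(k,z,ctr,views,r=.02):
    """views: list of (calib,picture). Fits outline of k at height z on image edges."""
    E=[]
    for c,p in views:
        f=cv2.GaussianBlur(p.astype(np.float32),(0,0),1); g=np.sqrt(sum(cv2.Sobel(f[...,i],5,1,0)**2+cv2.Sobel(f[...,i],5,0,1)**2 for i in range(3)))
        E.append((c,g/np.percentile(g,99.5)))
    def cost(v):
        s=0
        for c,g in E:
            uv=w2p(c,outline(k,*v,z)).astype(np.float32)
            s-=np.minimum(cv2.remap(g,uv[:,0],uv[:,1],1),1).mean()
        return s
    b=[(ctr[0]-r,ctr[0]+r),(ctr[1]-r,ctr[1]+r),(0,SYM[k])]
    q=differential_evolution(cost,b,popsize=30,seed=1,tol=1e-4)
    return q.x,q.fun
def draw(c,p,items,ctr,z,name,half=.07):
    o=ortho(c,p,ctr,z,half,half/200); s=half/200
    c2=[]
    n=int(2*half/s)
    kk=np.array([[-1,1],[1,1],[1,-1],[-1,-1]])*half
    H=cv2.getPerspectiveTransform(w2p(c,np.c_[kk+ctr,np.full(4,z)]).astype(np.float32),np.float32([[0,0],[n,0],[n,n],[0,n]]))
    for k,v,zz in items:
        q=cv2.perspectiveTransform(w2p(c,outline(k,*v,zz)).astype(np.float32)[None],H)[0]
        cv2.polylines(o,[q.astype(np.int32)],True,(255,255,0),1)
    cv2.imwrite(name,o); return o
E
python3 - <<'E'
from h import *
f=np.load("w1.npz");c={k:f[k] for k in("fx","fy","cx","cy","R","t")};p=f["p"]
it=[]
for k,z in(("small",.06),("oblong",.04),("square",.02)):
    v,s=fit(k,z,p2w(c,[(221,131) if k=="small" else (230,125)],z)[0],[(c,p)]); it.append((k,v,z)); print(k,v.round(4),s)
v,s=fit("small",.005,p2w(c,[(393,228)],.005)[0],[(c,p)]);print("board small",v,s)
v,s=fit("hexagon",.005,p2w(c,[(379,40)],.005)[0],[(c,p)]);print("board hex",v,s)
v,s=fit("disc",.005,p2w(c,[(39,47)],.005)[0],[(c,p)]);print("board disc",v,s)
draw(c,p,it,it[2][1][:2],.03,"pics/w1o.png")
E
```

```text
small [ 0.4915 -0.1723 53.3031] -0.4877478778362274
oblong [ 0.476  -0.1486  2.2652] -0.46919694542884827
square [ 0.4751 -0.1607  0.5841] -0.6886703372001648
board small [ 0.4494022  -0.37745303  5.78065132] -0.8060121536254883
board hex [ 0.61522011 -0.26054397 14.63108685] -0.959631085395813
board disc [0.46247604 0.04346063 0.3827815 ] -0.91518927
```

View pics/w1o.png

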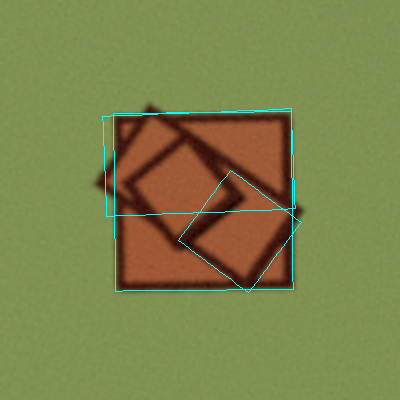

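The square fit is right. The oblong and small fits locked onto the wrong edges: in the overlay the oblong is centred near (199,197) at a yaw of about -35°, and the small is near (186,193). I'll refit those two with tighter bounds.

```bash
sed -i 's/def fit(k,z,ctr,views,r=.02):/def fit(k,z,ctr,views,r=.02,ang=None):/; s/(0,SYM\[k\])\]/ang or (0,SYM[k])]/' h.py
python3 - <<'E'
from h import *
f=np.load("w1.npz");c={k:f[k] for k in("fx","fy","cx","cy","R","t")};p=f["p"]
it=[]
for k,z,ct,a in(("small",.06,(.474,-.160),(30,80)),("oblong",.04,(.475,-.160),(135,155))):
    v,s=fit(k,z,ct,[(c,p)],.009,a); it.append((k,v,z)); print(k,v.round(4),s)
draw(c,p,it,(.4751,-.1607),.03,"pics/w1p.png")
E
```

```text
small [ 0.4758 -0.1572 39.9349] -0.4798215925693512
oblong [  0.4759  -0.1602 145.6402] -0.5482912063598633
```

View pics/w1p.png

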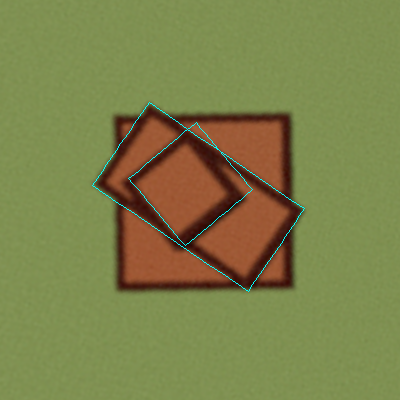

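The oblong fit is good at (0.476,-0.160), 145.6°. The small fit sits about 2 mm too far up and right, so I'll use (0.4744,-0.159) at 39°. I'll grip the small across yaw 130°.

```bash
python3 -m pendant '[{"delta_pos":[0.07,0.19,-0.3],"rot":[0,0,0.84],"gripper":1},{"delta_pos":[0.067,0.198,-0.3],"rot":[0,0,0.84],"gripper":1},{"delta_pos":[0,0,-0.4],"rot":[0,0,0],"gripper":1},{"delta_pos":[0,0,-0.3],"rot":[0,0,0],"gripper":1},{"delta_pos":[0,0,0],"rot":[0,0,0],"gripper":0.7}]' 30
python3 - <<'E'
from h import *
s=robot.get_state();print(s["tcp_pos"],yaw(s),s["opening"])
c=optics.calibration("wrist");p,d=optics.read_camera("wrist");cv2.imwrite("pics/w2.png",p)
E
```

```text
t: 2.02
tcp_pos: [0.4727, -0.1597, 0.0733]
orientation: [0.94, 0.342, -0.002, -0.001]
wrist_force: [-0.1, -0.8, 1.5]
opening: 0.0699
grasp_force: 0.0
[ 0.47271653 -0.15967501  0.07333899] 129.97062925347595 0.0698810680982549
```

View pics/w2.png

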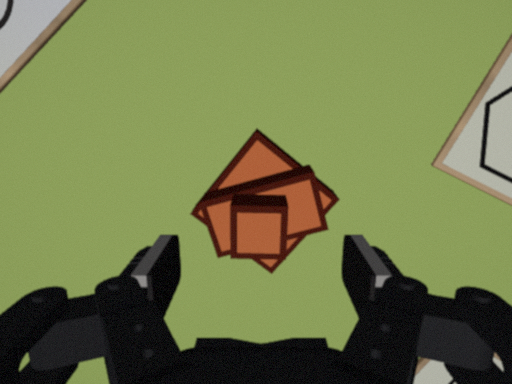

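The small is centred between the pads and square to them at (259,232). I'll descend and grip.

```bash
python3 -m pendant '[{"delta_pos":[0.012,0.005,-0.13],"rot":[0,0,0],"gripper":0.7},{"delta_pos":[0,0,-0.12],"rot":[0,0,0],"gripper":0.7},{"delta_pos":[0,0,0],"rot":[0,0,0],"gripper":0.5},{"delta_pos":[0,0,0],"rot":[0,0,0],"gripper":0.2},{"delta_pos":[0,0,0],"rot":[0,0,0],"gripper":0.2}]' 30
python3 -m pendant '[{"delta_pos":[0,0,0],"rot":[0,0,0],"gripper":0.2},{"delta_pos":[0,0,0.05],"rot":[0,0,0],"gripper":0.2}]' 30
python3 - <<'E'
from h import *
s=robot.get_state();print(s["tcp_pos"],yaw(s))
E
```

```text
t: 2.7
tcp_pos: [0.4765, -0.1581, 0.0457]
orientation: [0.939, 0.343, 0.0, 0.0]
wrist_force: [0.3, 0.2, -0.8]
opening: 0.0273
grasp_force: 29.7
t: 2.95
tcp_pos: [0.476, -0.158, 0.0514]
orientation: [0.939, 0.343, -0.0, -0.0]
wrist_force: [0.5, 0.4, 0.1]
opening: 0.0274
grasp_force: 29.7
[ 0.47601572 -0.15804001  0.0513805 ] 130.09455908430903
```

Gripped. Now lift, carry to the small board, turn −35° and lower.

```bash
python3 -m pendant '[{"delta_pos":[0,0,0.25],"rot":[0,0,0],"gripper":0.2},{"delta_pos":[0,0,0.25],"rot":[0,0,0],"gripper":0.2},{"delta_pos":[-0.044,-0.364,0],"rot":[0,0,-0.814],"gripper":0.2},{"delta_pos":[-0.044,-0.364,0],"rot":[0,0,-0.814],"gripper":0.2},{"delta_pos":[-0.044,-0.364,0],"rot":[0,0,-0.814],"gripper":0.2}]' 30
python3 -m pendant '[{"delta_pos":[-0.044,-0.364,0],"rot":[0,0,-0.814],"gripper":0.2},{"delta_pos":[-0.044,-0.364,0],"rot":[0,0,-0.814],"gripper":0.2},{"delta_pos":[0,0,-0.3],"rot":[0,0,0],"gripper":0.2},{"delta_pos":[0,0,-0.3],"rot":[0,0,0],"gripper":0.2},{"delta_pos":[0,0,0],"rot":[0,0,0],"gripper":0.2}]' 30
python3 - <<'E'
from h import *
s=robot.get_state();print(s["tcp_pos"],yaw(s))
c=optics.calibration("wrist");p,d=optics.read_camera("wrist");cv2.imwrite("pics/w3.png",p)
E
```

```text
t: 3.58
tcp_pos: [0.4603, -0.2904, 0.112]
orientation: [0.986, 0.164, 0.0, 0.0]
wrist_force: [0.8, -0.4, -0.8]
opening: 0.0277
grasp_force: 29.7
t: 4.2
tcp_pos: [0.4484, -0.3753, 0.0376]
orientation: [0.999, 0.045, -0.002, -0.002]
wrist_force: [-0.0, -0.4, 0.4]
opening: 0.0275
grasp_force: 29.7
[ 0.44841139 -0.37530405  0.03755943] 95.11831750337953
```

View pics/w3.png

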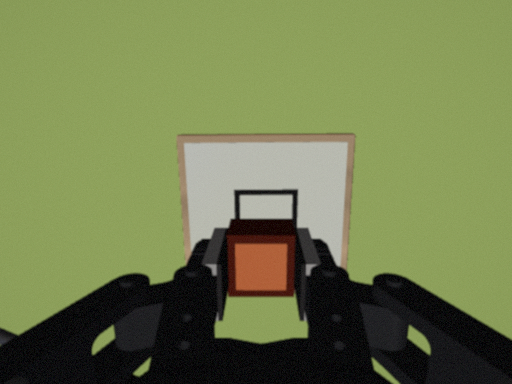

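The small is held square, and the outline shows behind it at (266,192–220), aligned laterally. I'll lower the rest of the way.

```bash
python3 -m pendant '[{"delta_pos":[0.009,-0.012,-0.1],"rot":[0,0,0],"gripper":0.2},{"delta_pos":[0,0,-0.07],"rot":[0,0,0],"gripper":0.2},{"delta_pos":[0,0,-0.03],"rot":[0,0,0],"gripper":0.2},{"delta_pos":[0,0,0],"rot":[0,0,0],"gripper":0.2}]' 30
python3 -m pendant '[{"delta_pos":[0,0,-0.015],"rot":[0,0,0],"gripper":0.2},{"delta_pos":[0,0,0],"rot":[0,0,0],"gripper":0.2}]' 30
```

```text
t: 4.75
tcp_pos: [0.4508, -0.3778, 0.0152]
orientation: [0.999, 0.045, -0.0, -0.0]
wrist_force: [-0.1, -0.1, -0.5]
opening: 0.0273
grasp_force: 29.7
t: 5.0
tcp_pos: [0.451, -0.378, 0.0136]
orientation: [0.999, 0.045, 0.0, 0.0]
wrist_force: [-0.5, -0.1, -0.5]
opening: 0.0271
grasp_force: 29.7
```

```bash
python3 -m pendant '[{"delta_pos":[-0.01,0.01,-0.015],"rot":[0,0,0],"gripper":0.2},{"delta_pos":[0,0,0],"rot":[0,0,0],"gripper":0.2}]' 30
python3 -m pendant '[{"delta_pos":[0,0,-0.01],"rot":[0,0,0],"gripper":0.2},{"delta_pos":[0,0,0],"rot":[0,0,0],"gripper":0.2}]' 30
```

```text
t: 5.25
tcp_pos: [0.4495, -0.3766, 0.0116]
orientation: [0.999, 0.045, -0.0, -0.0]
wrist_force: [-0.2, -0.2, 0.1]
opening: 0.0273
grasp_force: 29.7
t: 5.5
tcp_pos: [0.4498, -0.3768, 0.0106]
orientation: [0.999, 0.045, 0.0, 0.0]
wrist_force: [0.5, -0.3, 0.1]
opening: 0.0271
grasp_force: 29.9
```

```bash
python3 -m pendant '[{"delta_pos":[0,0,-0.008],"rot":[0,0,0],"gripper":0.2},{"delta_pos":[0,0,0],"rot":[0,0,0],"gripper":0.2}]' 30
python3 -m pendant '[{"delta_pos":[0,0,0],"rot":[0,0,0],"gripper":0.36},{"delta_pos":[0,0,0],"rot":[0,0,0],"gripper":0.6},{"delta_pos":[0,0,0],"rot":[0,0,0],"gripper":0.7},{"delta_pos":[0,0,0.3],"rot":[0,0,0],"gripper":0.7},{"delta_pos":[0,0,0.5],"rot":[0,0,0],"gripper":0.7}]' 30
python3 -m pendant '[{"delta_pos":[0,0.3,0.5],"rot":[0,0,0],"gripper":0.8},{"delta_pos":[0,0.4,0.3],"rot":[0,0,0],"gripper":0.8},{"delta_pos":[0,0,0],"rot":[0,0,0],"gripper":0.8}]' 30
cat >> h.py <<'E'
def wrist(name):
    c=optics.calibration("wrist");p,d=optics.read_camera("wrist");cv2.imwrite(f"pics/{name}.png",p); return c,p
E
python3 - <<'E'
from h import *
s=robot.get_state();print(s["tcp_pos"],yaw(s))
c,p=wrist("w4")
draw(c,p,[],(.4495,-.3767),.015,"pics/w4o.png")
print(w2p(c,[[.4495,-.3767,.025],[.4759,-.1602,.04]]))
E
```

```text
t: 5.75
tcp_pos: [0.4498, -0.3768, 0.0105]
orientation: [0.999, 0.045, 0.0, 0.0]
wrist_force: [-3.2, 3.1, 13.6]
opening: 0.0275
grasp_force: 31.4
t: 6.38
tcp_pos: [0.4486, -0.3758, 0.1047]
orientation: [0.999, 0.045, -0.002, -0.001]
wrist_force: [1.1, -0.7, -0.7]
opening: 0.0597
grasp_force: 0.0
t: 6.75
tcp_pos: [0.4516, -0.2937, 0.1979]
orientation: [0.999, 0.047, 0.002, 0.0]
wrist_force: [0.0, -0.2, -0.7]
opening: 0.0683
grasp_force: 0.0
[ 0.45160061 -0.29367624  0.19791781] 95.38917127454984
[[347.26098145 179.21705126]
 [109.23220034 131.00143719]]
```

View pics/w4.png

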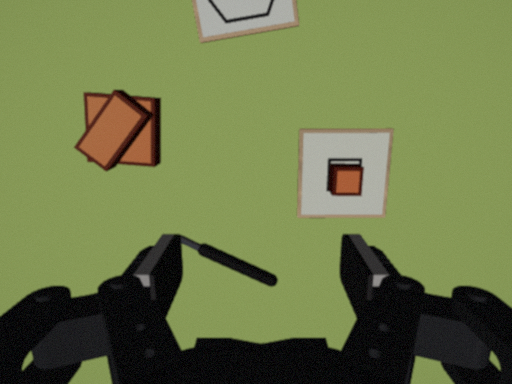

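The small sits on its board, with its top centre at (347,180) against a predicted (347,179). The oblong on the square is at (113,130). I'll refit the oblong from this view.

```bash
python3 - <<'E'
from h import *
c=optics.calibration("wrist");p=cv2.imread("pics/w4.png")
print(fit("oblong",.04,(.4755,-.1605),[(c,p)],.008,(135,155)),fit("square",.02,(.4755,-.1605),[(c,p)],.008,(-15,15)))
print(fit("small",.025,(.4495,-.3767),[(c,p)],.006,(-10,20)))
print(robot.get_state()["q"].round(2))
E
```

```text
(array([  0.4758156 ,  -0.16803799, 145.81250772]), np.float64(-0.6336372494697571)) (array([ 0.47416923, -0.16848272,  1.5168486 ]), np.float64(-0.6010816693305969))
(array([ 0.44928228, -0.37381866,  6.02549698]), np.float64(-0.7419301867485046))
[ 0.45  0.41  0.06  1.85 -0.03  0.88 -0.95]
```

```bash
sed -i 's/cv2.imwrite(f"pics\/{name}.png",p); return/cv2.imwrite(f"pics\/{name}.png",p); np.savez(name,p=p,**c); return/' h.py; python3 - <<'E'
from h import *
c,p=wrist("w5")
print(fit("oblong",.04,(.4755,-.1605),[(c,p)],.008,(135,155)),fit("square",.02,(.4755,-.1605),[(c,p)],.008,(-15,15)))
print(fit("small",.025,(.4495,-.3767),[(c,p)],.006,(-10,20)))
s=robot.get_state();print(s["tcp_pos"],yaw(s))
E
```

```text
(array([  0.47679926,  -0.16559113, 145.64806953]), np.float64(-0.6261492371559143)) (array([ 0.47505706, -0.16599017,  1.27816547]), np.float64(-0.5995779633522034))
(array([ 0.4501879 , -0.37249189,  6.48991552]), np.float64(-0.7356030941009521))
[ 0.44982933 -0.29654047  0.19533284] 95.17194614458826
```

```bash
python3 - <<'E'
from h import *
SH["paper"]=SH["square"]*42/32;SYM["paper"]=90
for i in range(2):
    print(robot.get_state()["tcp_pos"].round(4))
    c,p=wrist(f"w6{i}"); 
    print(-c["R"].T@c["t"],robot.get_state()["tcp_pos"].round(4))
    for k,z,x,a in(("oblong",.04,(.476,-.161),(135,155)),("square",.02,(.475,-.162),(-15,15)),("small",.025,(.4495,-.3767),(-10,20)),("paper",.005,(.4495,-.3767),(-10,20))):
        v,s=fit(k,z,x,[(c,p)],.009,a);print(k,v.round(4),round(s,2))
E
```

```text
[ 0.4498 -0.2965  0.1953]
[ 0.51504452 -0.291368    0.33680099] [ 0.4493 -0.2971  0.1946]
oblong [  0.4767  -0.1656 145.8574] -0.63
square [ 0.4751 -0.1666  1.4044] -0.59
small [ 0.4502 -0.3725  6.0131] -0.73
paper [ 0.4498 -0.3779  5.362 ] -0.4
[ 0.4493 -0.2971  0.1946]
[ 0.51474225 -0.29208336  0.33601139] [ 0.4491 -0.2974  0.1942]
oblong [  0.4768  -0.1657 145.4471] -0.62
square [ 0.475  -0.1665  1.3683] -0.6
small [ 0.4503 -0.3725  5.7913] -0.74
paper [ 0.4496 -0.378   5.6796] -0.4
```

The side walls bias off-axis fits toward the camera, so I trust the near-overhead fit for the oblong: (0.476,-0.160), 145.6°. I'll move to grip across its width.

```bash
python3 -m pendant '[{"delta_pos":[0.045,0.229,-0.1],"rot":[0,0,-0.92],"gripper":0.8},{"delta_pos":[0.045,0.229,-0.1],"rot":[0,0,-0.92],"gripper":0.8},{"delta_pos":[0.045,0.229,-0.1],"rot":[0,0,-0.92],"gripper":0.8},{"delta_pos":[0.045,0.229,-0.1],"rot":[0,0,-0.92],"gripper":0.8},{"delta_pos":[0.045,0.229,-0.1],"rot":[0,0,-0.92],"gripper":0.8}]' 35
python3 -m pendant '[{"delta_pos":[0,0,-0.35],"rot":[0,0,0],"gripper":0.8},{"delta_pos":[0,0,-0.3],"rot":[0,0,0],"gripper":0.8},{"delta_pos":[0,0,0],"rot":[0,0,0],"gripper":0.8},{"delta_pos":[0,0,0],"rot":[0,0,0],"gripper":0.8}]'
python3 - <<'E'
from h import *
c,p=wrist("w7");s=robot.get_state();print(s["tcp_pos"],yaw(s))
E
```

```text
t: 7.58
tcp_pos: [0.4763, -0.1595, 0.1336]
orientation: [0.954, -0.299, -0.001, 0.001]
wrist_force: [0.7, 0.4, -0.5]
opening: 0.0684
grasp_force: 0.0
t: 8.07
tcp_pos: [0.4767, -0.1601, 0.0574]
orientation: [0.955, -0.297, -0.0, 0.0]
wrist_force: [-0.5, -0.3, 0.6]
opening: 0.0681
grasp_force: 0.0
[ 0.47718095 -0.16004835  0.05795322] 55.51865661092553
```

View pics/w7.png

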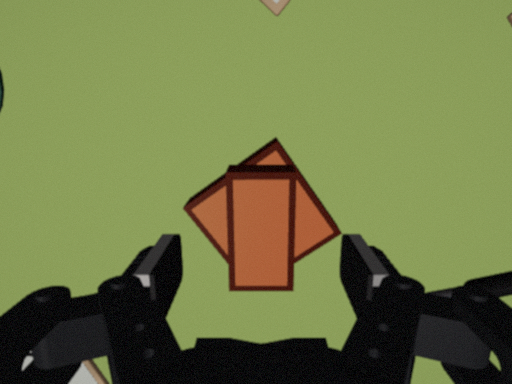

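The oblong is square and centred at (262,232). I'll descend and grip.

```bash
python3 -m pendant '[{"delta_pos":[0,0,-0.14],"rot":[0,0,0],"gripper":0.8},{"delta_pos":[0,0,-0.1],"rot":[0,0,0],"gripper":0.8},{"delta_pos":[0,0,-0.04],"rot":[0,0,0],"gripper":0.7},{"delta_pos":[0,0,0],"rot":[0,0,0],"gripper":0.5},{"delta_pos":[0,0,0],"rot":[0,0,0],"gripper":0.3}]' 35
python3 -m pendant '[{"delta_pos":[0,0,0],"rot":[0,0,0],"gripper":0.25},{"delta_pos":[0,0,0],"rot":[0,0,0],"gripper":0.25},{"delta_pos":[0,0,0],"rot":[0,0,0],"gripper":0.25}]' 35
python3 -m pendant '[{"delta_pos":[0,0,0.05],"rot":[0,0,0],"gripper":0.25},{"delta_pos":[0,0,0.15],"rot":[0,0,0],"gripper":0.25},{"delta_pos":[0,0,0.3],"rot":[0,0,0],"gripper":0.25},{"delta_pos":[0,0,0.3],"rot":[0,0,0],"gripper":0.25},{"delta_pos":[0,0,0],"rot":[0,0,0],"gripper":0.25}]' 35
python3 - <<'E'
from h import *
c,p=wrist("w8");s=robot.get_state();print(s["tcp_pos"],yaw(s))
v,_=fit("square",.02,(.475,-.160),[(c,p)],.009,(-15,15));print(v)
E
```

```text
t: 8.75
tcp_pos: [0.4769, -0.1593, 0.024]
orientation: [0.955, -0.296, 0.0, -0.0]
wrist_force: [-0.4, -0.0, -1.4]
opening: 0.0332
grasp_force: 34.8
t: 9.12
tcp_pos: [0.477, -0.1593, 0.024]
orientation: [0.955, -0.296, 0.0, -0.0]
wrist_force: [0.3, 0.0, 6.2]
opening: 0.0329
grasp_force: 35.7
t: 9.75
tcp_pos: [0.4782, -0.1596, 0.1221]
orientation: [0.955, -0.296, 0.002, -0.0]
wrist_force: [0.3, 1.2, -1.7]
opening: 0.033
grasp_force: 35.1
[ 0.47733327 -0.15919556  0.12063313] 55.59736750983721
[ 0.47628333 -0.16105996  0.43886597]
```

Held. I'll carry it to the oblong board with a +61.3° turn.

```bash
python3 -m pendant '[{"delta_pos":[0.0627,0.4716,0],"rot":[0,0,0.713],"gripper":0.25},{"delta_pos":[0.0627,0.4716,0],"rot":[0,0,0.713],"gripper":0.25},{"delta_pos":[0.0627,0.4716,0],"rot":[0,0,0.713],"gripper":0.25},{"delta_pos":[0.0627,0.4716,0],"rot":[0,0,0.713],"gripper":0.25},{"delta_pos":[0.0627,0.4716,0],"rot":[0,0,0.713],"gripper":0.25}]' 35
python3 -m pendant '[{"delta_pos":[0.0627,0.4716,0],"rot":[0,0,0.713],"gripper":0.25},{"delta_pos":[0.0627,0.4716,0],"rot":[0,0,0.713],"gripper":0.25},{"delta_pos":[0.0627,0.4716,0],"rot":[0,0,0.713],"gripper":0.25},{"delta_pos":[0.0627,0.4716,0],"rot":[0,0,0.713],"gripper":0.25},{"delta_pos":[0.0627,0.4716,0],"rot":[0,0,0.713],"gripper":0.25}]' 35
python3 -m pendant '[{"delta_pos":[0,0,-0.25],"rot":[0,0,0],"gripper":0.25},{"delta_pos":[0,0,-0.25],"rot":[0,0,0],"gripper":0.25},{"delta_pos":[0,0,0],"rot":[0,0,0],"gripper":0.25},{"delta_pos":[0,0,0],"rot":[0,0,0],"gripper":0.25}]' 35
python3 - <<'E'
from h import *
s=robot.get_state();print(s["tcp_pos"],yaw(s));c,p=wrist("w9")
SH["paper"]=SH["square"]*42/32;SYM["paper"]=90
print(fit("paper",.005,(.5525,.4067),[(c,p)],.009,(15,40)))
E
```

```text
t: 10.42
tcp_pos: [0.5137, 0.1255, 0.1184]
orientation: [1.0, -0.031, -0.001, 0.0]
wrist_force: [1.0, 0.1, 0.5]
opening: 0.0334
grasp_force: 35.1
t: 11.05
tcp_pos: [0.5513, 0.4082, 0.1179]
orientation: [0.972, 0.234, -0.001, 0.0]
wrist_force: [0.2, -1.0, -1.0]
opening: 0.0331
grasp_force: 35.1
t: 11.55
tcp_pos: [0.5522, 0.4067, 0.0598]
orientation: [0.973, 0.232, -0.0, -0.0]
wrist_force: [0.6, -0.7, -0.1]
opening: 0.0332
grasp_force: 35.1
[0.55217367 0.40674051 0.05978632] 116.8420621789393
(array([ 0.54596665,  0.4015821 , 25.82704776]), np.float64(-0.3414052426815033))
```

View pics/w9.png

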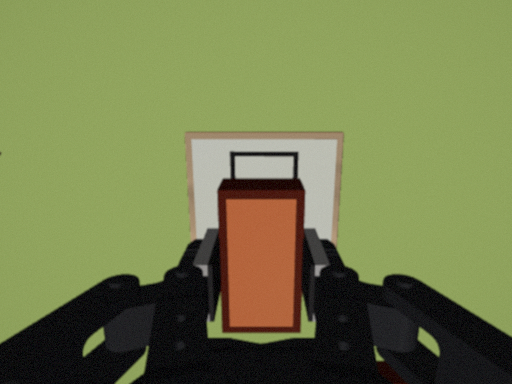

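The oblong is aligned with the outline. Its visible end line is at (264,154), which I'll use to check the board centre.

```bash
python3 - <<'E'
from h import *
f=np.load("w9.npz");a=p2w(f,[(264.5,154.5),(264,132)],.005);d=np.array([np.cos(np.radians(26.9)),np.sin(np.radians(26.9))])
for s in(1,-1): print(a[0]+s*.0335*d,a[1]+s*.046*d)
E
```

```text
[0.61213622 0.4341572 ] [0.6346575  0.44592313]
[0.55238579 0.40384407] [0.55261213 0.40429914]
```

```bash
python3 -m pendant '[{"delta_pos":[0,-0.01,-0.15],"rot":[0,0,0],"gripper":0.25},{"delta_pos":[0,0,-0.12],"rot":[0,0,0],"gripper":0.25},{"delta_pos":[0,0,-0.08],"rot":[0,0,0],"gripper":0.25},{"delta_pos":[0,0,-0.03],"rot":[0,0,0],"gripper":0.25},{"delta_pos":[0,0,0],"rot":[0,0,0],"gripper":0.25}]' 35
python3 -m pendant '[{"delta_pos":[0,0,-0.015],"rot":[0,0,0],"gripper":0.25},{"delta_pos":[0,0,0],"rot":[0,0,0],"gripper":0.25}]' 35
```

```text
t: 12.22
tcp_pos: [0.5519, 0.4056, 0.0137]
orientation: [0.973, 0.232, -0.0, 0.0]
wrist_force: [-0.4, 0.6, -1.1]
opening: 0.0332
grasp_force: 35.1
t: 12.48
tcp_pos: [0.552, 0.4057, 0.0123]
orientation: [0.973, 0.232, 0.0, -0.0]
wrist_force: [0.4, -0.9, -0.9]
opening: 0.033
grasp_force: 35.1
```

```bash
python3 -m pendant '[{"delta_pos":[0,0,-0.012],"rot":[0,0,0],"gripper":0.25},{"delta_pos":[0,0,0],"rot":[0,0,0],"gripper":0.25}]' 35
python3 -m pendant '[{"delta_pos":[0,0,-0.01],"rot":[0,0,0],"gripper":0.25},{"delta_pos":[0,0,0],"rot":[0,0,0],"gripper":0.25}]' 35
python3 -m pendant '[{"delta_pos":[0,0,-0.005],"rot":[0,0,0],"gripper":0.25},{"delta_pos":[0,0,0],"rot":[0,0,0],"gripper":0.25}]' 35
```

```text
t: 12.72
tcp_pos: [0.5519, 0.4055, 0.0107]
orientation: [0.973, 0.232, -0.0, 0.0]
wrist_force: [-0.0, 0.7, -1.3]
opening: 0.0329
grasp_force: 35.1
t: 12.98
tcp_pos: [0.5519, 0.4055, 0.0094]
orientation: [0.973, 0.232, -0.0, 0.0]
wrist_force: [1.2, 0.1, -1.3]
opening: 0.0332
grasp_force: 35.1
t: 13.22
tcp_pos: [0.552, 0.4056, 0.0091]
orientation: [0.973, 0.232, 0.0, -0.0]
wrist_force: [-1.0, -0.7, 2.3]
opening: 0.0331
grasp_force: 35.5
```

The oblong touched down gently. I'll release, retract, and go look at the hexagon+disc stack from overhead.

```bash
python3 -m pendant '[{"delta_pos":[0,0,0],"rot":[0,0,0],"gripper":0.42},{"delta_pos":[0,0,0],"rot":[0,0,0],"gripper":0.6},{"delta_pos":[0,0,0],"rot":[0,0,0],"gripper":0.75},{"delta_pos":[0,0,0.3],"rot":[0,0,0],"gripper":0.8},{"delta_pos":[0,0,0.45],"rot":[0,0,0],"gripper":0.8}]' 35
python3 -m pendant '[{"delta_pos":[-0.295,-0.365,0.2],"rot":[0,0,0],"gripper":0.8},{"delta_pos":[-0.295,-0.365,0.2],"rot":[0,0,0],"gripper":0.8},{"delta_pos":[-0.295,-0.365,0.2],"rot":[0,0,0],"gripper":0.8},{"delta_pos":[-0.295,-0.365,0.2],"rot":[0,0,0],"gripper":0.8},{"delta_pos":[0,0,0],"rot":[0,0,0],"gripper":0.8}]' 35
python3 -m pendant '[{"delta_pos":[0,0,0],"rot":[0,0,0],"gripper":0.8},{"delta_pos":[0,0,0],"rot":[0,0,0],"gripper":0.8}]'
python3 - <<'E'
from h import *
s=robot.get_state();print(s["tcp_pos"],yaw(s),s["q"].round(2));c,p=wrist("w10")
d,_=fit("disc",.04,(.468,.26),[(c,p)],.02);h,_=fit("hexagon",.02,(.468,.26),[(c,p)],.02);print(d,h,-c["R"].T@c["t"])
print("obl",fit("oblong",.025,(.552,.406),[(c,p)],.012,(15,40)))
o=draw(c,p,[("disc",d,.04),("hexagon",h,.02)],h[:2],.03,"pics/w10o.png")
cv2.imwrite("pics/w10m.png",np.hstack([p[:,:400],cv2.resize(o,(384,384))]))
E
```

```text
t: 13.85
tcp_pos: [0.551, 0.4048, 0.0981]
orientation: [0.973, 0.232, -0.002, 0.001]
wrist_force: [1.2, 0.2, 1.3]
opening: 0.068
grasp_force: 0.0
t: 14.48
tcp_pos: [0.4089, 0.2273, 0.1968]
orientation: [0.973, 0.231, 0.001, 0.0]
wrist_force: [0.7, 1.9, 0.4]
opening: 0.0683
grasp_force: 0.0
t: 14.72
tcp_pos: [0.4108, 0.2312, 0.1944]
orientation: [0.973, 0.233, -0.0, -0.0]
wrist_force: [0.1, -0.3, 0.3]
opening: 0.0682
grasp_force: 0.0
[0.41075507 0.23120336 0.19444907] 116.90442208159948 [-0.56  0.32 -0.07  2.01  0.03  0.82 -1.75]
[0.46388244 0.25989214 0.23252041] [ 0.46169081  0.2603293  26.32994592] [0.46924387 0.2601487  0.33587621]
obl (array([ 0.5584194 ,  0.40731258, 38.78557672]), np.float64(0.0))
```

View pics/w10m.png

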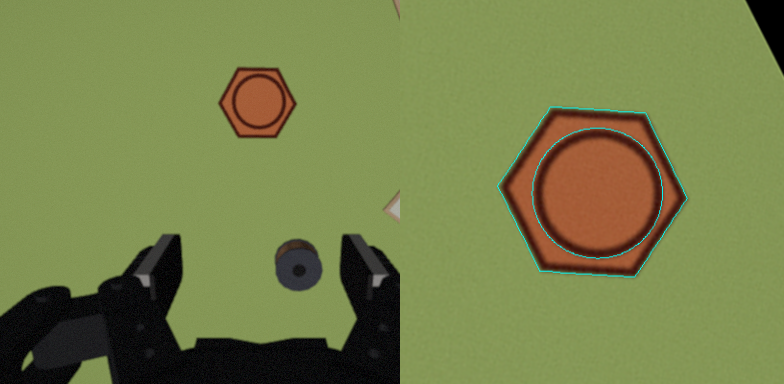

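Disc is at (0.464,0.260), concentric on the hexagon, which is at (0.462,0.260), 26.3°. I'll go grip the disc.

```bash
python3 -m pendant '[{"delta_pos":[0.222,0.122,-0.3],"rot":[0,0,0],"gripper":1},{"delta_pos":[0.222,0.122,-0.3],"rot":[0,0,0],"gripper":1},{"delta_pos":[0,0,-0.35],"rot":[0,0,0],"gripper":1},{"delta_pos":[0,0,-0.2],"rot":[0,0,0],"gripper":0.9},{"delta_pos":[0,0,0],"rot":[0,0,0],"gripper":0.9}]' 35
python3 -m pendant '[{"delta_pos":[0,0,-0.12],"rot":[0,0,0],"gripper":0.9},{"delta_pos":[0,0,-0.1],"rot":[0,0,0],"gripper":0.9},{"delta_pos":[0,0,-0.03],"rot":[0,0,0],"gripper":0.9},{"delta_pos":[0,0,0],"rot":[0,0,0],"gripper":0.9}]' 35
```

```text
t: 15.4
tcp_pos: [0.4625, 0.2594, 0.0546]
orientation: [0.973, 0.233, -0.002, 0.001]
wrist_force: [0.8, -1.0, 0.4]
opening: 0.0769
grasp_force: 0.0
t: 15.9
tcp_pos: [0.4636, 0.2596, 0.0269]
orientation: [0.973, 0.232, -0.0, 0.0]
wrist_force: [0.3, -0.1, -0.3]
opening: 0.0769
grasp_force: 0.0
```

```bash
python3 -m pendant '[{"delta_pos":[0,0,0],"rot":[0,0,0],"gripper":0.75},{"delta_pos":[0,0,0],"rot":[0,0,0],"gripper":0.65},{"delta_pos":[0,0,0],"rot":[0,0,0],"gripper":0.58},{"delta_pos":[0,0,0],"rot":[0,0,0],"gripper":0.5},{"delta_pos":[0,0,0],"rot":[0,0,0],"gripper":0.4}]' 35
python3 -m pendant '[{"delta_pos":[0,0,0],"rot":[0,0,0],"gripper":0.4},{"delta_pos":[0,0,0.05],"rot":[0,0,0],"gripper":0.4},{"delta_pos":[0,0,0.1],"rot":[0,0,0],"gripper":0.4}]' 35
```

```text
t: 16.52
tcp_pos: [0.4637, 0.2596, 0.0274]
orientation: [0.973, 0.232, 0.0, -0.0]
wrist_force: [-0.4, -1.0, 6.6]
opening: 0.0442
grasp_force: 34.8
t: 16.9
tcp_pos: [0.4633, 0.2594, 0.0452]
orientation: [0.973, 0.232, -0.0, 0.0]
wrist_force: [-0.3, -0.6, -0.2]
opening: 0.0445
grasp_force: 35.8
```

```bash
python3 -m pendant '[{"delta_pos":[0,0,0.25],"rot":[0,0,0],"gripper":0.4},{"delta_pos":[0,0,0.25],"rot":[0,0,0],"gripper":0.4},{"delta_pos":[-0.003,-0.446,0],"rot":[0,0,0],"gripper":0.4},{"delta_pos":[-0.003,-0.446,0],"rot":[0,0,0],"gripper":0.4},{"delta_pos":[-0.003,-0.446,0],"rot":[0,0,0],"gripper":0.4}]' 35
python3 -m pendant '[{"delta_pos":[-0.003,-0.446,0],"rot":[0,0,0],"gripper":0.4},{"delta_pos":[0,0,-0.25],"rot":[0,0,0],"gripper":0.4},{"delta_pos":[0,0,-0.25],"rot":[0,0,0],"gripper":0.4},{"delta_pos":[0,0,0],"rot":[0,0,0],"gripper":0.4},{"delta_pos":[0,0,0],"rot":[0,0,0],"gripper":0.4}]' 35
python3 - <<'E'
from h import *
s=robot.get_state();print(s["tcp_pos"],yaw(s));c,p=wrist("w11")
E
```

```text
t: 17.52
tcp_pos: [0.4626, 0.0976, 0.1058]
orientation: [0.973, 0.232, 0.001, 0.0]
wrist_force: [-0.4, -0.9, -1.2]
opening: 0.0443
grasp_force: 36.0
t: 18.15
tcp_pos: [0.4626, 0.0458, 0.0459]
orientation: [0.973, 0.232, 0.0, 0.0]
wrist_force: [-0.3, -0.5, -1.5]
opening: 0.0442
grasp_force: 36.2
[0.46260057 0.04575283 0.04586549] 116.87699648511665
```

View pics/w11.png

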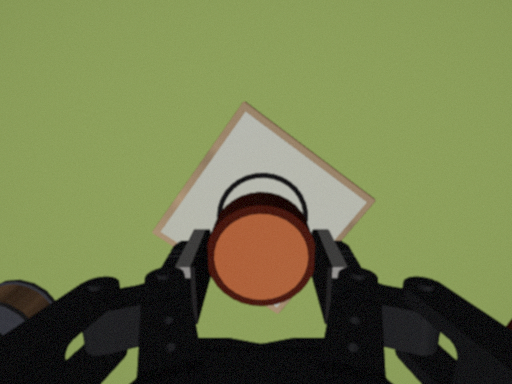

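The disc is centred over its circle, whose visible arc is at (262,175). I'll lower it. One picture view is left, so from here I'll work from numbers.

```bash
python3 -m pendant '[{"delta_pos":[-0.004,-0.004,-0.12],"rot":[0,0,0],"gripper":0.4},{"delta_pos":[0,0,-0.09],"rot":[0,0,0],"gripper":0.4},{"delta_pos":[0,0,-0.04],"rot":[0,0,0],"gripper":0.4},{"delta_pos":[0,0,0],"rot":[0,0,0],"gripper":0.4}]' 35
python3 -m pendant '[{"delta_pos":[0,0,-0.015],"rot":[0,0,0],"gripper":0.4},{"delta_pos":[0,0,0],"rot":[0,0,0],"gripper":0.4}]' 35
python3 -m pendant '[{"delta_pos":[0,0,-0.008],"rot":[0,0,0],"gripper":0.4},{"delta_pos":[0,0,0],"rot":[0,0,0],"gripper":0.4}]' 35
```

```text
t: 18.7
tcp_pos: [0.4616, 0.0451, 0.0149]
orientation: [0.973, 0.232, -0.0, -0.0]
wrist_force: [0.9, 0.2, -0.8]
opening: 0.0445
grasp_force: 36.2
t: 18.95
tcp_pos: [0.4618, 0.0451, 0.0132]
orientation: [0.973, 0.232, 0.0, -0.0]
wrist_force: [0.8, -0.2, -2.1]
opening: 0.0441
grasp_force: 36.2
t: 19.2
tcp_pos: [0.4618, 0.0451, 0.0124]
orientation: [0.973, 0.232, 0.0, 0.0]
wrist_force: [-0.0, -0.1, 3.9]
opening: 0.0442
grasp_force: 36.7
```

```bash
python3 -m pendant '[{"delta_pos":[0,0,0],"rot":[0,0,0],"gripper":0.56},{"delta_pos":[0,0,0],"rot":[0,0,0],"gripper":0.7},{"delta_pos":[0,0,0],"rot":[0,0,0],"gripper":0.8},{"delta_pos":[0,0,0.3],"rot":[0,0,0],"gripper":0.9},{"delta_pos":[0,0,0.45],"rot":[0,0,0],"gripper":1}]' 35
python3 -m pendant '[{"delta_pos":[-0.075,0.335,0.2],"rot":[0,0,0.855],"gripper":1},{"delta_pos":[-0.075,0.335,0.2],"rot":[0,0,0.855],"gripper":1},{"delta_pos":[-0.075,0.335,0.2],"rot":[0,0,0.855],"gripper":1},{"delta_pos":[-0.075,0.335,0.2],"rot":[0,0,0.855],"gripper":1},{"delta_pos":[0,0,0],"rot":[0,0,0],"gripper":1}]' 45
python3 -m pendant '[{"delta_pos":[0,0,0],"rot":[0,0,0],"gripper":1},{"delta_pos":[0,0,0],"rot":[0,0,0],"gripper":1}]'
python3 - <<'E'
from h import *
s=robot.get_state();print(s["tcp_pos"],yaw(s));c,p=wrist("w12")
print(fit("hexagon",.02,(.4617,.26),[(c,p)],.012),-c["R"].T@c["t"])
print(p2w(optics.calibration("scene"),[(265,145)],0))
E
```

```text
t: 19.82
tcp_pos: [0.4607, 0.045, 0.1021]
orientation: [0.973, 0.232, -0.002, -0.0]
wrist_force: [0.9, 0.4, 0.3]
opening: 0.0852
grasp_force: 0.0
t: 20.45
tcp_pos: [0.4256, 0.2096, 0.1998]
orientation: [0.88, 0.474, 0.002, -0.001]
wrist_force: [0.1, -0.8, -0.0]
opening: 0.0852
grasp_force: 0.0
t: 20.7
tcp_pos: [0.4256, 0.2045, 0.1975]
orientation: [0.882, 0.47, -0.001, 0.0]
wrist_force: [0.0, -0.5, 0.5]
opening: 0.0851
grasp_force: 0.0
[0.42562944 0.20449084 0.19746484] 146.1172696057664
(array([ 0.46175496,  0.26030073, 26.14789871]), np.float64(-0.7290886640548706)) [0.46218289 0.25854584 0.33878004]
[[0.34674158 0.14711386]]
```

```bash
python3 -m pendant '[{"delta_pos":[0.15,0.235,-0.25],"rot":[0,0,0],"gripper":1},{"delta_pos":[0.15,0.235,-0.25],"rot":[0,0,0],"gripper":1},{"delta_pos":[0,0,-0.4],"rot":[0,0,0],"gripper":1},{"delta_pos":[0,0,-0.3],"rot":[0,0,0],"gripper":1},{"delta_pos":[0,0,0],"rot":[0,0,0],"gripper":1}]' 45
python3 -m pendant '[{"delta_pos":[0,0,-0.1],"rot":[0,0,0],"gripper":1},{"delta_pos":[0,0,-0.1],"rot":[0,0,0],"gripper":1},{"delta_pos":[0,0,-0.1],"rot":[0,0,0],"gripper":1},{"delta_pos":[0,0,-0.06],"rot":[0,0,0],"gripper":1},{"delta_pos":[0,0,0],"rot":[0,0,0],"gripper":1}]' 45
```

```text
t: 21.38
tcp_pos: [0.4602, 0.2605, 0.0517]
orientation: [0.882, 0.471, -0.003, 0.0]
wrist_force: [0.3, 0.4, 0.5]
opening: 0.0856
grasp_force: 0.0
t: 22.0
tcp_pos: [0.4614, 0.2621, 0.0104]
orientation: [0.882, 0.472, -0.0, 0.0]
wrist_force: [0.1, 0.4, 0.2]
opening: 0.0855
grasp_force: 0.0
```

```bash
python3 -m pendant '[{"delta_pos":[0,0,-0.04],"rot":[0,0,0],"gripper":1},{"delta_pos":[0,0,0],"rot":[0,0,0],"gripper":0.9},{"delta_pos":[0,0,0],"rot":[0,0,0],"gripper":0.82},{"delta_pos":[0,0,0],"rot":[0,0,0],"gripper":0.77}]' 45
python3 -m pendant '[{"delta_pos":[0,0,0],"rot":[0,0,0],"gripper":0.72},{"delta_pos":[0,0,0],"rot":[0,0,0],"gripper":0.6},{"delta_pos":[0,0,0],"rot":[0,0,0],"gripper":0.6}]' 45
```

```text
t: 22.5
tcp_pos: [0.4618, 0.2623, 0.0063]
orientation: [0.882, 0.471, 0.0, -0.0]
wrist_force: [-0.2, -0.2, 0.3]
opening: 0.0657
grasp_force: 0.0
t: 22.88
tcp_pos: [0.4619, 0.2623, 0.0067]
orientation: [0.882, 0.471, 0.0, 0.0]
wrist_force: [-2.2, -0.8, 8.6]
opening: 0.0606
grasp_force: 47.5
```

```bash
python3 -m pendant '[{"delta_pos":[0,0,0.05],"rot":[0,0,0],"gripper":0.6},{"delta_pos":[0,0,0.1],"rot":[0,0,0],"gripper":0.6},{"delta_pos":[0,0,0.3],"rot":[0,0,0],"gripper":0.6},{"delta_pos":[0,0,0.4],"rot":[0,0,0],"gripper":0.6},{"delta_pos":[0,0,0],"rot":[0,0,0],"gripper":0.6}]' 45
python3 -m pendant '[{"delta_pos":[0.128,-0.434,0],"rot":[0,0,-0.132],"gripper":0.6},{"delta_pos":[0.128,-0.434,0],"rot":[0,0,-0.132],"gripper":0.6},{"delta_pos":[0.128,-0.434,0],"rot":[0,0,-0.132],"gripper":0.6},{"delta_pos":[0.128,-0.434,0],"rot":[0,0,-0.132],"gripper":0.6},{"delta_pos":[0.128,-0.434,0],"rot":[0,0,-0.132],"gripper":0.6}]' 45
python3 -m pendant '[{"delta_pos":[0.128,-0.434,0],"rot":[0,0,-0.132],"gripper":0.6},{"delta_pos":[0.128,-0.434,0],"rot":[0,0,-0.132],"gripper":0.6},{"delta_pos":[0.128,-0.434,0],"rot":[0,0,-0.132],"gripper":0.6},{"delta_pos":[0.128,-0.434,0],"rot":[0,0,-0.132],"gripper":0.6},{"delta_pos":[0.128,-0.434,0],"rot":[0,0,-0.132],"gripper":0.6}]' 45
python3 -m pendant '[{"delta_pos":[0,0,-0.25],"rot":[0,0,0],"gripper":0.6},{"delta_pos":[0,0,-0.2],"rot":[0,0,0],"gripper":0.6},{"delta_pos":[0,0,0],"rot":[0,0,0],"gripper":0.6}]' 45
python3 - <<'E'
from h import *
s=robot.get_state();print(s["tcp_pos"],yaw(s))
E
```

```text
t: 23.5
tcp_pos: [0.4635, 0.2634, 0.1119]
orientation: [0.882, 0.471, 0.003, -0.0]
wrist_force: [0.3, 0.1, -2.4]
opening: 0.0604
grasp_force: 49.9
t: 24.12
tcp_pos: [0.5384, 0.0001, 0.1077]
orientation: [0.904, 0.427, -0.0, -0.0]
wrist_force: [0.4, 0.3, -2.0]
opening: 0.0605
grasp_force: 49.9
t: 24.75
tcp_pos: [0.6151, -0.2601, 0.1074]
orientation: [0.924, 0.382, -0.0, -0.001]
wrist_force: [1.3, -0.2, -1.5]
opening: 0.0607
grasp_force: 49.9
t: 25.12
tcp_pos: [0.6134, -0.2579, 0.0516]
orientation: [0.924, 0.382, -0.002, -0.002]
wrist_force: [-0.0, 0.3, -1.2]
opening: 0.0607
grasp_force: 49.8
[ 0.61335183 -0.25789262  0.05160361] 134.91485244027297
```

```bash
python3 -m pendant '[{"delta_pos":[0,0,-0.12],"rot":[0,0,0],"gripper":0.6},{"delta_pos":[0,0,-0.1],"rot":[0,0,0],"gripper":0.6},{"delta_pos":[0,0,-0.06],"rot":[0,0,0],"gripper":0.6},{"delta_pos":[0,0,0],"rot":[0,0,0],"gripper":0.6}]' 45
python3 -m pendant '[{"delta_pos":[0,0,-0.015],"rot":[0,0,0],"gripper":0.6},{"delta_pos":[0,0,0],"rot":[0,0,0],"gripper":0.6}]' 45
```

```text
t: 25.62
tcp_pos: [0.615, -0.2584, 0.02]
orientation: [0.924, 0.382, -0.0, -0.0]
wrist_force: [-0.8, -0.5, -1.4]
opening: 0.0606
grasp_force: 49.8
t: 25.88
tcp_pos: [0.6154, -0.2586, 0.019]
orientation: [0.924, 0.382, 0.0, 0.0]
wrist_force: [0.3, -0.8, -1.6]
opening: 0.0606
grasp_force: 49.8
```

```bash
python3 -m pendant '[{"delta_pos":[0,0,-0.035],"rot":[0,0,0],"gripper":0.6},{"delta_pos":[0,0,0],"rot":[0,0,0],"gripper":0.6}]' 45
python3 -m pendant '[{"delta_pos":[0,0,-0.015],"rot":[0,0,0],"gripper":0.6},{"delta_pos":[0,0,0],"rot":[0,0,0],"gripper":0.6}]' 45
python3 -m pendant '[{"delta_pos":[0,0,-0.01],"rot":[0,0,0],"gripper":0.6},{"delta_pos":[0,0,0],"rot":[0,0,0],"gripper":0.6}]' 45
```

```text
t: 26.12
tcp_pos: [0.6151, -0.2585, 0.0142]
orientation: [0.924, 0.382, -0.0, -0.0]
wrist_force: [-0.0, -0.3, -1.8]
opening: 0.0602
grasp_force: 49.8
t: 26.38
tcp_pos: [0.6152, -0.2585, 0.0126]
orientation: [0.924, 0.382, -0.0, -0.0]
wrist_force: [0.6, -0.2, -1.5]
opening: 0.0605
grasp_force: 49.8
t: 26.62
tcp_pos: [0.6154, -0.2586, 0.0119]
orientation: [0.924, 0.382, 0.0, 0.0]
wrist_force: [-1.1, 1.1, 2.6]
opening: 0.0608
grasp_force: 50.3
```

```bash
python3 -m pendant '[{"delta_pos":[0,0,0],"rot":[0,0,0],"gripper":0.74},{"delta_pos":[0,0,0],"rot":[0,0,0],"gripper":0.85},{"delta_pos":[0,0,0],"rot":[0,0,0],"gripper":1},{"delta_pos":[0,0,0.25],"rot":[0,0,0],"gripper":1},{"delta_pos":[0,0,0.45],"rot":[0,0,0],"gripper":1}]' 45
python3 -m pendant '[{"delta_pos":[-0.265,0.137,0.14],"rot":[0,0,-0.855],"gripper":1},{"delta_pos":[-0.265,0.137,0.14],"rot":[0,0,-0.855],"gripper":1},{"delta_pos":[-0.265,0.137,0.14],"rot":[0,0,-0.855],"gripper":1},{"delta_pos":[-0.265,0.137,0.14],"rot":[0,0,-0.855],"gripper":1},{"delta_pos":[-0.265,0.137,0.14],"rot":[0,0,-0.855],"gripper":1}]' 45
python3 -m pendant '[{"delta_pos":[-0.265,0.137,0.14],"rot":[0,0,-0.855],"gripper":1},{"delta_pos":[0,0,0],"rot":[0,0,0],"gripper":1},{"delta_pos":[0,0,0],"rot":[0,0,0],"gripper":1},{"delta_pos":[0,0,0],"rot":[0,0,0],"gripper":1}]' 45
python3 - <<'E'
from h import *
s=robot.get_state();print(s["tcp_pos"],yaw(s));c,p=wrist("w13")
print(fit("square",.02,(.4755,-.16),[(c,p)],.012,(-20,20)),-c["R"].T@c["t"])
E
```

```text
t: 27.25
tcp_pos: [0.614, -0.258, 0.0944]
orientation: [0.924, 0.382, -0.002, -0.002]
wrist_force: [1.3, -0.5, 0.3]
opening: 0.0856
grasp_force: 0.0
t: 27.88
tcp_pos: [0.4553, -0.1757, 0.1801]
orientation: [0.998, 0.069, 0.0, -0.0]
wrist_force: [0.5, -0.1, -0.4]
opening: 0.0852
grasp_force: 0.0
t: 28.38
tcp_pos: [0.4252, -0.1602, 0.1959]
orientation: [1.0, 0.007, -0.0, -0.0]
wrist_force: [0.5, 0.4, -0.6]
opening: 0.0857
grasp_force: 0.0
[ 0.42519053 -0.16021553  0.19590794] 90.85915448182097
(array([ 0.47465698, -0.16078257,  0.83020378]), np.float64(-0.7449206709861755)) [ 0.49077    -0.16010952  0.33731956]
```

```bash
python3 -m pendant '[{"delta_pos":[0.2,0,-0.25],"rot":[0,0,0],"gripper":1},{"delta_pos":[0.21,0.003,-0.25],"rot":[0,0,0],"gripper":1},{"delta_pos":[0,0,-0.4],"rot":[0,0,0],"gripper":1},{"delta_pos":[0,0,-0.3],"rot":[0,0,0],"gripper":1},{"delta_pos":[0,0,0],"rot":[0,0,0],"gripper":1}]' 50
python3 -m pendant '[{"delta_pos":[0,0,-0.1],"rot":[0,0,0],"gripper":1},{"delta_pos":[0,0,-0.1],"rot":[0,0,0],"gripper":1},{"delta_pos":[0,0,-0.1],"rot":[0,0,0],"gripper":1},{"delta_pos":[0,0,-0.05],"rot":[0,0,0],"gripper":1},{"delta_pos":[0,0,0],"rot":[0,0,0],"gripper":1}]' 50
```

```text
t: 29.05
tcp_pos: [0.4722, -0.1592, 0.0498]
orientation: [1.0, 0.007, -0.003, -0.001]
wrist_force: [-0.3, 0.1, 0.3]
opening: 0.0854
grasp_force: 0.0
t: 29.68
tcp_pos: [0.4735, -0.1595, 0.01]
orientation: [1.0, 0.007, -0.0, -0.0]
wrist_force: [0.7, 0.1, 0.6]
opening: 0.0856
grasp_force: 0.0
```

```bash
python3 -m pendant '[{"delta_pos":[0.006,0,-0.035],"rot":[0,0,0],"gripper":1},{"delta_pos":[0,0,0],"rot":[0,0,0],"gripper":0.92},{"delta_pos":[0,0,0],"rot":[0,0,0],"gripper":0.84},{"delta_pos":[0,0,0],"rot":[0,0,0],"gripper":0.79}]' 50
python3 -m pendant '[{"delta_pos":[0,0,0],"rot":[0,0,0],"gripper":0.74},{"delta_pos":[0,0,0],"rot":[0,0,0],"gripper":0.62},{"delta_pos":[0,0,0],"rot":[0,0,0],"gripper":0.62},{"delta_pos":[0,0,0],"rot":[0,0,0],"gripper":0.62}]' 50
```

```text
t: 30.18
tcp_pos: [0.4745, -0.1595, 0.0063]
orientation: [1.0, 0.007, 0.0, 0.0]
wrist_force: [-0.5, 0.0, -0.2]
opening: 0.0679
grasp_force: 0.0
t: 30.68
tcp_pos: [0.4745, -0.1596, 0.0068]
orientation: [1.0, 0.007, 0.0, 0.0]
wrist_force: [-1.8, 0.3, 10.7]
opening: 0.0626
grasp_force: 52.4
```

```bash
python3 -m pendant '[{"delta_pos":[0,0,0.05],"rot":[0,0,0],"gripper":0.62},{"delta_pos":[0,0,0.1],"rot":[0,0,0],"gripper":0.62},{"delta_pos":[0,0,0.3],"rot":[0,0,0],"gripper":0.62},{"delta_pos":[0,0,0.4],"rot":[0,0,0],"gripper":0.62},{"delta_pos":[0,0,0],"rot":[0,0,0],"gripper":0.62}]' 50
python3 -m pendant '[{"delta_pos":[0.187,0.389,0],"rot":[0,0,0.881],"gripper":0.62},{"delta_pos":[0.187,0.389,0],"rot":[0,0,0.881],"gripper":0.62},{"delta_pos":[0.187,0.389,0],"rot":[0,0,0.881],"gripper":0.62},{"delta_pos":[0.187,0.389,0],"rot":[0,0,0.881],"gripper":0.62},{"delta_pos":[0.187,0.389,0],"rot":[0,0,0.881],"gripper":0.62}]' 50
python3 -m pendant '[{"delta_pos":[0.187,0.389,0],"rot":[0,0,0.881],"gripper":0.62},{"delta_pos":[0.187,0.389,0],"rot":[0,0,0.881],"gripper":0.62},{"delta_pos":[0,0,-0.25],"rot":[0,0,0],"gripper":0.62},{"delta_pos":[0,0,-0.25],"rot":[0,0,0],"gripper":0.62},{"delta_pos":[0,0,0],"rot":[0,0,0],"gripper":0.62}]' 50
python3 - <<'E'
from h import *
s=robot.get_state();print(s["tcp_pos"],yaw(s))
E
```

```text
t: 31.3
tcp_pos: [0.4763, -0.1602, 0.1117]
orientation: [1.0, 0.007, 0.003, 0.001]
wrist_force: [0.2, -1.3, -1.7]
opening: 0.0621
grasp_force: 55.8
t: 31.92
tcp_pos: [0.5867, 0.0753, 0.1076]
orientation: [0.943, 0.333, -0.0, -0.0]
wrist_force: [0.3, -0.0, -1.7]
opening: 0.0623
grasp_force: 55.7
t: 32.55
tcp_pos: [0.6293, 0.1665, 0.0453]
orientation: [0.892, 0.453, -0.003, -0.0]
wrist_force: [0.1, 0.7, -0.7]
opening: 0.0622
grasp_force: 55.7
[0.62925604 0.16647926 0.04528357] 143.8416096401232
```

```bash
python3 -m pendant '[{"delta_pos":[0.004,0.004,-0.1],"rot":[0,0,0],"gripper":0.62},{"delta_pos":[0,0,-0.09],"rot":[0,0,0],"gripper":0.62},{"delta_pos":[0,0,-0.03],"rot":[0,0,0],"gripper":0.62},{"delta_pos":[0,0,0],"rot":[0,0,0],"gripper":0.62}]' 50
python3 -m pendant '[{"delta_pos":[0,0,-0.025],"rot":[0,0,0],"gripper":0.62},{"delta_pos":[0,0,0],"rot":[0,0,0],"gripper":0.62}]' 50
```

```text
t: 33.05
tcp_pos: [0.632, 0.1677, 0.0217]
orientation: [0.892, 0.453, -0.0, -0.0]
wrist_force: [0.7, -1.1, -1.3]
opening: 0.0622
grasp_force: 55.7
t: 33.3
tcp_pos: [0.632, 0.1677, 0.0188]
orientation: [0.892, 0.453, 0.0, 0.0]
wrist_force: [-0.6, -0.1, -1.3]
opening: 0.062
grasp_force: 55.7
```

```bash
python3 -m pendant '[{"delta_pos":[-0.004,0,-0.035],"rot":[0,0,0],"gripper":0.62},{"delta_pos":[0,0,0],"rot":[0,0,0],"gripper":0.62}]' 50
python3 -m pendant '[{"delta_pos":[0,0,-0.015],"rot":[0,0,0],"gripper":0.62},{"delta_pos":[0,0,0],"rot":[0,0,0],"gripper":0.62}]' 50
python3 -m pendant '[{"delta_pos":[0,0,-0.01],"rot":[0,0,0],"gripper":0.62},{"delta_pos":[0,0,0],"rot":[0,0,0],"gripper":0.62}]' 50
```

```text
t: 33.55
tcp_pos: [0.6312, 0.1676, 0.0142]
orientation: [0.892, 0.453, -0.0, -0.0]
wrist_force: [-0.3, 0.8, -1.7]
opening: 0.0619
grasp_force: 55.7
t: 33.8
tcp_pos: [0.6314, 0.1677, 0.0126]
orientation: [0.892, 0.453, -0.0, -0.0]
wrist_force: [0.8, 0.3, -0.8]
opening: 0.0625
grasp_force: 55.7
t: 34.05
tcp_pos: [0.6316, 0.1678, 0.012]
orientation: [0.892, 0.453, 0.0, 0.0]
wrist_force: [-0.3, -0.4, 4.5]
opening: 0.0625
grasp_force: 56.2
```

```bash
python3 -m pendant '[{"delta_pos":[0,0,0],"rot":[0,0,0],"gripper":0.76},{"delta_pos":[0,0,0],"rot":[0,0,0],"gripper":0.86},{"delta_pos":[0,0,0],"rot":[0,0,0],"gripper":1},{"delta_pos":[0,0,0.25],"rot":[0,0,0],"gripper":1},{"delta_pos":[0,0,0.45],"rot":[0,0,0],"gripper":1}]' 50
python3 -m pendant '[{"delta_pos":[-0.189,-0.431,0.18],"rot":[0,0,0],"gripper":1},{"delta_pos":[-0.189,-0.431,0.18],"rot":[0,0,0],"gripper":1},{"delta_pos":[-0.189,-0.431,0.18],"rot":[0,0,0],"gripper":1},{"delta_pos":[-0.189,-0.431,0.18],"rot":[0,0,0],"gripper":1},{"delta_pos":[-0.189,-0.431,0.18],"rot":[0,0,0],"gripper":1}]' 50
python3 -m pendant '[{"delta_pos":[-0.189,-0.431,0],"rot":[0,0,0],"gripper":1},{"delta_pos":[-0.189,-0.431,0],"rot":[0,0,0],"gripper":1},{"delta_pos":[-0.189,-0.431,0],"rot":[0,0,0],"gripper":1},{"delta_pos":[-0.189,-0.431,0],"rot":[0,0,0],"gripper":1},{"delta_pos":[-0.189,-0.431,0],"rot":[0,0,0],"gripper":1}]' 50
python3 -m pendant '[{"delta_pos":[-0.189,-0.431,0],"rot":[0,0,0],"gripper":1},{"delta_pos":[-0.189,-0.431,0],"rot":[0,0,0],"gripper":1},{"delta_pos":[-0.189,-0.431,0],"rot":[0,0,0],"gripper":1},{"delta_pos":[-0.189,-0.431,0],"rot":[0,0,0],"gripper":1},{"delta_pos":[0,0,0],"rot":[0,0,0],"gripper":1}]' 50
python3 - <<'E'
from h import *
B={"hexagon":(.6155,-.2588,14.8),"small":(.4494,-.3767,5.2),"disc":(.462,.0458,0),"square":(.6313,.1677,53.8),"oblong":(.5525,.4062,26.9)}
rows=[]
for n in("scene","side"):
    c=optics.calibration(n);p,_=optics.read_camera(n);r=[]
    for k,b in B.items():
        o=draw(c,p,[(k,b,.025)],b[:2],.025,"pics/tmp.png",.06); r.append(cv2.resize(o,(160,160),interpolation=cv2.INTER_AREA))
        a=(b[2]-15,b[2]+15); v,s=fit(k,.025,b[:2],[(c,p)],.012,a); print(n,k,((v[:2]-b[:2])*1000).round(1),round(v[2]-b[2],1),round(s,2))
    rows.append(np.hstack(r))
cv2.imwrite("pics/final.png",np.vstack(rows))
E
```

```text
t: 34.67
tcp_pos: [0.6301, 0.1673, 0.0945]
orientation: [0.892, 0.453, -0.002, -0.0]
wrist_force: [1.1, 0.2, 0.3]
opening: 0.0856
grasp_force: 0.0
t: 35.3
tcp_pos: [0.5172, -0.0926, 0.2043]
orientation: [0.892, 0.453, 0.0, 0.0]
wrist_force: [0.4, -1.0, -0.8]
opening: 0.0857
grasp_force: 0.0
t: 35.92
tcp_pos: [0.4038, -0.3511, 0.2038]
orientation: [0.892, 0.453, 0.0, 0.0]
wrist_force: [1.2, 0.2, 0.1]
opening: 0.0855
grasp_force: 0.0
t: 36.55
tcp_pos: [0.3098, -0.5606, 0.2027]
orientation: [0.893, 0.449, -0.001, 0.0]
wrist_force: [0.2, 1.3, 0.6]
opening: 0.0854
grasp_force: 0.0
scene hexagon [-2.7  2.2] 1.7 -0.62
scene small [-2.4  1. ] -4.9 -0.73
scene disc [-1.1  2.3] 10.7 -0.72
scene square [-1.9  1.8] -2.1 -0.74
scene oblong [ 12. -12.] 15.0 -0.77
side hexagon [ 1.2 -0.3] -5.8 -0.76
side small [-0.1  2. ] -4.7 -0.84
side disc [ 1.4 -0.4] 1.0 -0.83
side square [ 1.3 -1. ] 0.1 -0.69
side oblong [ 0.5 -1.4] -0.1 -0.87
```

View pics/final.png

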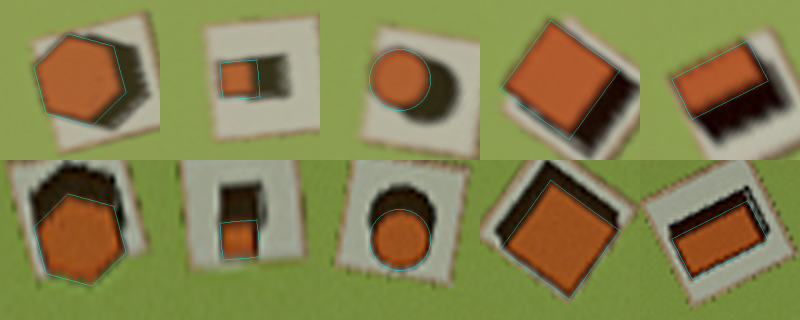

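The final montage shows all five blanks flat on their own boards in both views. Each top lies on its drawn target outline within about 2–3 mm and 6°. The one exception, the scene-view oblong fit of 12 mm, sits at the search bound, and the picture shows that blank on its outline. I'm handing in.

```bash
python3 -c "
from station import robot
print(robot.job_done())"
```

```text
the job is handed in; nothing more can be done
None
```

All five blanks are laid gently on their matching boards, with final camera fits showing them centred within about 3 mm and turned within about 6°. I handed the job in at about 37 s, and no verdict came back.

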